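# Turn the rinsed storage box lid-down in its draining cradle

### The job

The red storage box has just been rinsed and leans in its draining cradle with its loose white lid on the upper side. Pick it up with the lid pinched shut, turn it over, and set it back (do not drop it) in the same cradle so that it leans there lid side underneath, still closed, and let go. Leave the green box where it is.

Things in the scene. Friction and masses are not known exactly. Their poses are not given: they have to be found in the camera images.
- red_box: Red box, shut 90 x 130 x 56 mm (x, y, z), 0.3 kg. Origin: centre of the closed box. Own +z: out through the lid (outer lid face z +28 mm, bottom -28). It starts leaning at 45 degrees: z up and left-away, x down and left-away, y level. Grip lid and bottom across the 56 mm, reaching in along own +x; both faces are free for |y| < 50 mm. Half a turn about own x fits the cradle again, centre as before.
- lid: White loose lid of the red box with a flush red disc (34 mm) in its middle: plate 90 x 130 x 6 mm, 0.1 kg, with an 8 mm deep lip inside the box at 2 mm play; nothing fastens it. Lid and box are stiff and bear a firm pinch (60 N). Origin at the plate's centre; shut, it lies at (0, 0, +25 mm) in the red box's frame, same axes.
- cradle: Fixed cradle of the red box: white tray 170 x 150 x 8 mm, two steel V frames at y = +-54 mm (8 mm wide; between them free but for a low 8 mm rod at z 16 mm). V bars 75 mm long at 45 degrees towards -x (near) and +x; upper faces meet at x 0, z 60 mm. Origin: tray's underside centre; z up, x level, 46 to 75 degrees left of straight ahead. Resting box: bottom on near bars, centre (-12, 0, 112) mm.
- green_box: Green box with a white lid (green disc), same size and axes as the red one, leaning in a second, like cradle to the left or right. Not to be disturbed. Origin at its centre.
Things that resemble listed ones, but are neither listed nor needed, are in the scene too. Of the things that look like the red_box, the largest one is meant.

How it is judged:
By the outcome, as a careful person would: the job done as asked, in the order asked, and still so for the second after the job is handed in, with the robot touching nothing.
It also fails if it takes over 42 s, if anything falls off the work surface, if the arm or the gripper's body presses on something with over 40 N, if the wrist force passes 120 N, or if a joint passes its speed limit or range.

### The arm

A 6-joint arm with a two-finger parallel gripper is mounted at the origin on the work surface. World frame = base frame: x ahead of the robot, y to its left, z up, the work surface at z = 0. Lengths are in m, angles in rad, forces in N, time in s.
With the tool pointing down it reaches from about 0.35 to 0.85 m from the base axis. Payload 8.1 kg.
Tool frame: the origin (TCP) lies at the centre of the arm's flange, where the gripper is bolted on; the fingertips stand 186 mm ahead of it and the grasp point (between the pads) lies 167 mm ahead of it; z points along the fingers, y is the line along which they close (so a half turn about z gives the same grasp; the last joint's range is limited). The gripper opens to 93 mm and grips with 3 to 60 N. Pads are 15 mm wide; open, the fingers measure 128 mm over their backs; the gripper's body (75 mm by 188 mm) begins 65 mm behind the grasp point.
Start: joints at [-1.333, 0.13, 1.488, -0, 1.523, -0.085], TCP at [0.19, -0.569, 0.405] pointing down, gripper open.
Joint ranges: [-2.96, 2.96], [-0.89, 2.26], [0.02, 2.5], [-1.34, 4.48], [0, 2.73], [-2.66, 2.66]. Speed limits (rad/s): [2.39, 2.39, 2.79, 3.14, 3.14, 3.14].

### API

Orientations are given as a rotation vector (axis times angle).
In Python, from plant import read_state, read_camera, camera_params, robot gives the robot as it stands.
- The arm moves only by the tool carry_out, never from a script. Its argument "targets" is a list of rows, each an object of numbers: "hand": the opening in per cent of the stroke, from 0 (shut) to 100 (fully open); "x", "y", "z": the shift along the tool's x, y, z in m; "ax", "ay", "az": the turn, a rotation vector about the tool's x, y, z in rad. In form: [{"hand": .., "x": .., "y": .., "z": .., "ax": .., "ay": .., "az": ..}, ...]. A call has 1 to 8 rows; each row is the pose to reach, as a shift and turn from the pose commanded when the call began, along the tool's axes at that moment; what a row does not reach only later rows make up. A row lasts 1/8 s, in which the tool goes at most 62.5 mm and 10.7 degrees, less where a joint would pass 70% of its speed; a pose out of reach is approached as far as the arm can. A call with a gripper value outside its range is refused whole. The fingers move at their own pace and stop on an object; "newtons" is the grip in N (left out, the last holds). Time passes only in rows, so rows that repeat a pose let the fingers close. It gives the time, the measured TCP pose, the force, the opening and the grip force at its end, in the units of the state.
- read_state(): the state, without advancing time (a new reading comes with each control period).
- read_camera(name): name is "scene" or "top"; returns (picture, depth): 400x640x3 uint8, blue, green, red; 400x640 float32, m along the optical axis (not along the pixel's ray), 0 where there is no reading.
- camera_params(name): a dict with "fx", "fy", "cx", "cy" (pixels), "k1" (the pictures are not rectified: a ray, as slopes to the right and down, at radius r is drawn at 1 + k1 r^2 times it, then the intrinsics apply), "position" and "rotation" of the camera in the world. Camera axes: x right, y up, looking along -z (the intrinsics and any distortion apply to the point x, -y, -z); pixel columns grow to the right and rows downward; lengths in m; the calibration is good to about 2 mm. A picture is of the moment at which its call begins. camera_params takes no time and is no camera call.
- robot.close_job(): hands the job in; it is judged then, once.
The state is a dict: "t": time; "q": joint angles; "dq": joint speeds; "joint_torque": joint torques, N m; "tool_pos": TCP position; "orientation": TCP orientation; "force": force on the tool from outside, world axes, zero at the start; "wrist_torque": the same for the moment, N m; "opening": finger opening in m; "gripper_force": force on a finger pad.
Only numpy, scipy, OpenCV 4.12 (cv2) and the standard library are available. Lean on these libraries where they do the work, as an engineer would, in place of code of your own. Each camera call takes 0.05 s, during which the arm holds its last target. There are 200 camera calls.

## Working session

There is one attempt and no reset: what is moved stays moved. The work goes in short steps, Python scripts to look and compute and a tool call to move; the robot and the scene stay as the last step left them, time stands still between calls to the robot, and variables do not carry over. Pictures are saved under pics/ and viewed, at most 10 in all, crops included, and the job is handed in when it is done.

Besides the shell and the picture viewer there is one more tool, called after "Call:" as a command line: name --argument value ..., lists and objects as JSON in quotes. carry_out: Moves the arm, as the interface text tells. Its arguments: {"type":"object","properties":{"targets":{"type":"array","items":{"type":"object","properties":{"hand":{"type":"number"},"x":{"type":"number"},"y":{"type":"number"},"z":{"type":"number"},"ax":{"type":"number"},"ay":{"type":"number"},"az":{"type":"number"}}}},"newtons":{"type":"number"}},"required":["targets"]}

```bash
mkdir -p pics; ls
cat > h.py <<'E'
import numpy as np, cv2
from scipy.spatial.transform import Rotation as R
from plant import read_state, read_camera, camera_params, robot
def cloud(n):
    im,d=read_camera(n);p=camera_params(n)
    v,u=np.mgrid[0:400,0:640]
    K=np.array([[p['fx'],0,p['cx']],[0,p['fy'],p['cy']],[0,0,1.]])
    s=cv2.undistortPoints(np.stack([u,v],-1).reshape(-1,1,2).astype(float),K,np.array([p['k1'],0,0,0.])).reshape(400,640,2)
    c=np.stack([s[...,0]*d,-s[...,1]*d,-d],-1)
    Rm=np.array(p['rotation'])
    if Rm.shape!=(3,3): Rm=R.from_rotvec(Rm).as_matrix() if Rm.size==3 else R.from_quat(Rm).as_matrix()
    return im,d,c@Rm.T+np.array(p['position'])
E
python3 - <<'E'
from h import *
for n in ('scene','top'):
    im,d,P=cloud(n); cv2.imwrite(f'pics/{n}0.png',im); np.savez(f'{n}0.npz',im=im,d=d,P=P)
    p=camera_params(n); print(n,p,[np.round(P[r,c],3) for r,c in((200,320),(380,320))])
print(read_state())
E
```

```text
pics
scene {'fx': 451.5691439579032, 'fy': 451.5691439579032, 'cx': 326.86850152182615, 'cy': 198.6541200022592, 'k1': -0.04159068345007007, 'position': array([ 1.03084968, -0.17199811,  0.83323303]), 'rotation': array([0.61035812, 0.44283722, 1.22685909])} [array([ 0.351,  0.022, -0.002]), array([ 0.764, -0.097, -0.001])]
top {'fx': 505.95779515513374, 'fy': 505.95779515513374, 'cx': 323.97659617922, 'cy': 195.87639368838373, 'k1': 0.043171308181994286, 'position': array([0.32833662, 0.01467831, 1.06352216]), 'rotation': array([ 0.09246902, -0.09947559, -1.57447191])} [array([0.45 , 0.018, 0.001]), array([0.204, 0.017, 0.519])]
{'t': 0.1, 'q': array([-1.33341680e+00,  1.31091878e-01,  1.48915903e+00,  1.11739602e-05,
        1.52301025e+00, -8.53956190e-02]), 'dq': array([-0.00058337, -0.00235402, -0.00284849,  0.00167697,  0.00103807,
        0.00026763]), 'joint_torque': array([ 2.56320978e-03, -5.61339855e+01, -4.93096983e+01,  7.72124087e-02,
        2.91291723e-02, -2.98138968e-05]), 'tool_pos': array([ 0.19029732, -0.56880763,  0.4037946 ]), 'orientation': array([-3.09912572e+00, -5.04547619e-01,  1.81397890e-04]), 'force': array([-0.12847938,  1.07456325,  0.06303034]), 'wrist_torque': array([-0.01742515, -0.03660315, -0.0107797 ]), 'gripper_force': 0.0, 'opening': 0.09281434193079934}
```

View pics/scene0.png

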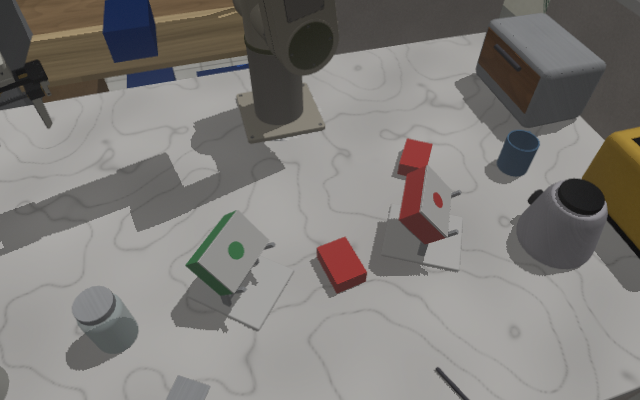

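View pics/top0.png

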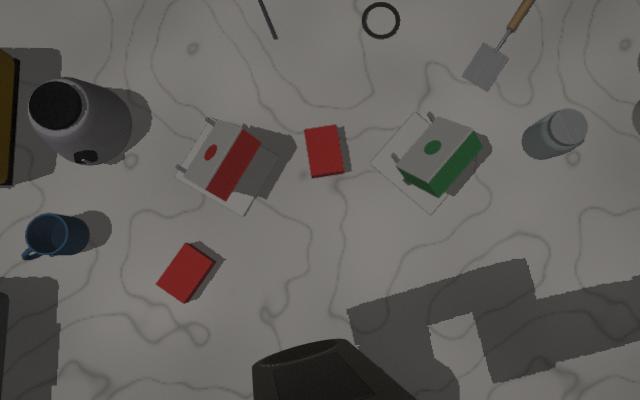

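Red candidates (scene / top pixels):
- Block at (342,264) / (325,151).
- Small block at (415,157) / (186,272).
- Leaning box with white lid and red disc at (428,205) / (222,160).

The leaning box fits: it sits in a cradle, has the lid and disc, and is the largest. I'll confirm that in a crop and measure it.

```bash
cat > meas.py <<'E'
from h import *
def comp(m):
    n,l,s,c=cv2.connectedComponentsWithStats(m.astype(np.uint8)); return [(l==i,s[i],c[i]) for i in range(1,n) if s[i][4]>40]
def plane(Q):
    for _ in range(4):
        c=Q.mean(0); n=np.linalg.svd(Q-c,full_matrices=False)[2][2]; r=(Q-c)@n; Q=Q[abs(r)<max(2*np.median(abs(r)),.002)]
    return c,n*np.sign(n[2]),np.std(r)
E
python3 - <<'E'
from meas import *
for n,roi in (('scene',(150,250,370,470)),('top',(90,220,170,290))):
    z=np.load(n+'0.npz');im,P,d=z['im'],z['P'],z['d']
    a,b,c,e=roi
    cv2.imwrite(f'pics/{n}_crop.png',cv2.resize(im[a:b,c:e],None,fx=4,fy=4))
    hsv=cv2.cvtColor(im,cv2.COLOR_BGR2HSV)
    red=((hsv[...,0]<10)|(hsv[...,0]>170))&(hsv[...,1]>130)&(hsv[...,2]>50)
    for m,s,ct in comp(red):
        Q=P[m&(d>0)]; c0,nn,sd=plane(Q[Q[:,2]>0.02]); print(n,'red',s,ct.round(),'c',c0.round(3),'n',nn.round(3),sd.round(4),'zmin/max',Q[:,2].min().round(3),Q[:,2].max().round(3), 'med',np.median(Q,0).round(3))
    # lid: white pts in roi
    w=np.zeros_like(red);w[a:b,c:e]=(hsv[a:b,c:e,1]<60)&(P[a:b,c:e,2]>.09)&(d[a:b,c:e]>0)
    mm=max(comp(w),key=lambda t:t[1][4]); c0,nn,sd=plane(P[mm[0]]); print(n,'lid',mm[1],c0.round(4),nn.round(3),sd.round(4),'yaw',np.degrees(np.arctan2(nn[1],nn[0])))
E
```

```text
scene red [ 400  139   32   81 1500] [414. 175.] c [0.448 0.205 0.114] n [-0.578 -0.711  0.401] 0.0064 zmin/max 0.01 0.161 med [0.455 0.204 0.129]
scene red [434 193   8  15  84] [438. 200.] c [0.526 0.222 0.131] n [0.341 0.616 0.71 ] 0.0009 zmin/max 0.121 0.141 med [0.526 0.222 0.131]
scene red [ 317  238   49   47 1316] [341. 261.] c [0.553 0.009 0.038] n [-0.002  0.005  1.   ] 0.001 zmin/max 0.032 0.043 med [0.554 0.009 0.038]
scene lid [ 420  165   41   73 1465] [0.5289 0.2157 0.135 ] [0.357 0.602 0.714] 0.0007 yaw 59.31693788307512
top red [ 305  125   39   53 1587] [324. 151.] c [0.549 0.01  0.038] n [ 0.003 -0.005  1.   ] 0.0011 zmin/max -0.003 0.045 med [0.548 0.009 0.038]
top red [ 206  130   55   71 1582] [234. 165.] c [0.499 0.177 0.141] n [-0.361 -0.617  0.699] 0.001 zmin/max 0.004 0.162 med [0.499 0.177 0.142]
top red [205 145  12  15 114] [210. 152.] c [0.526 0.222 0.133] n [0.374 0.631 0.68 ] 0.0008 zmin/max 0.119 0.145 med [0.527 0.221 0.133]
top red [ 156  243   60   60 1846] [185. 273.] c [0.302 0.29  0.038] n [-0.005 -0.003  1.   ] 0.0011 zmin/max -0.002 0.045 med [0.301 0.288 0.038]
top lid [ 175  117   67   72 1760] [0.5239 0.2186 0.1365] [0.355 0.607 0.711] 0.0008 yaw 59.703638300232136
```

View pics/scene_crop.png

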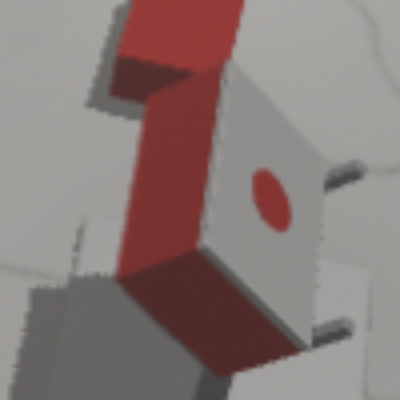

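The crop confirms it: the red box leans with its white lid on top and the disc at crop (271,200). Both views agree on centre ≈ (0.5155, 0.2045, 0.112) and yaw 59.5°. Next I'll check which wrist roll allows the half turn.

Run:
```python
from h import *
s=read_state(); q=s['q']; Rt=R.from_rotvec(s['orientation'])
C=(R.from_euler('z',q[0])*R.from_euler('y',q[1]+q[2])*R.from_euler('ZYZ',q[3:6])).inv()*Rt
print(C.as_matrix().round(3))
y=np.radians(59.5);x=np.array([np.cos(y)*.7071,np.sin(y)*.7071,-.7071]);z=np.array([np.cos(y)*.7071,np.sin(y)*.7071,.7071])
for sg in (1,-1):
  ty=sg*z; M=R.from_matrix(np.c_[np.cross(ty,x),ty,x])
  for q1 in (-.1,.1):
   for q23 in (1.6,2.0,2.4):
    W=(R.from_euler('z',q1)*R.from_euler('y',q23)).inv()*M*C.inv()
    print(sg,q1,q23,W.as_euler('ZYZ').round(2))
```

```text
[[ 0. -1. -0.]
 [ 1.  0.  0.]
 [-0. -0.  1.]]
1 -0.1 1.6 [ 0.74  1.25 -1.28]
1 -0.1 2.0 [ 0.89  0.97 -1.6 ]
1 -0.1 2.4 [ 1.19  0.76 -2.05]
1 0.1 1.6 [ 0.69  1.12 -1.11]
1 0.1 2.0 [ 0.88  0.83 -1.45]
1 0.1 2.4 [ 1.28  0.64 -1.98]
-1 -0.1 1.6 [0.74 1.25 1.87]
-1 -0.1 2.0 [0.89 0.97 1.54]
-1 -0.1 2.4 [1.19 0.76 1.09]
-1 0.1 1.6 [0.69 1.12 2.03]
-1 0.1 2.0 [0.88 0.83 1.69]
-1 0.1 2.4 [1.28 0.64 1.16]
```

```bash
cat > d.py <<'E'
from h import *
import sys
# usage: d.py flip back up  [dy]: grasp pose backed off along box x, raised by up ; or pose
Cn=np.array([.5155,.2045,.112]); y=np.radians(59.5)
X=np.array([np.cos(y)*.7071,np.sin(y)*.7071,-.7071]);Z=np.array([np.cos(y)*.7071,np.sin(y)*.7071,.7071])
def pose(flip,back,up):
    ty=Z*(-1 if flip else 1); return Cn-X*(.167+back)+np.array([0,0,up]), R.from_matrix(np.c_[np.cross(ty,X),ty,X])
s=read_state(); R0=R.from_rotvec(s['orientation'])
p,Rt=pose(*map(float,sys.argv[1:4]))
print('t',s['t'],'q',s['q'].round(2),'pos',s['tool_pos'].round(4),'F',s['force'].round(1),'op',round(s['opening'],4),s['gripper_force'])
print('target',p.round(4),'shift',R0.inv().apply(p-s['tool_pos']).round(4),'turn',(R0.inv()*Rt).as_rotvec().round(4))
E
python3 d.py 0 .1 .1
```

```text
t 0.1 q [-1.33  0.13  1.49  0.    1.52 -0.09] pos [ 0.1903 -0.5688  0.4038] F [-0.1  1.1  0.1] op 0.0928 0.0
target [0.4197 0.0418 0.4008] shift [ 0.4112 -0.5063  0.0039] turn [-0.4053  0.8861 -2.1446]
```

Call:
carry_out --targets '[{"hand": 100, "x": 0.411, "y": -0.506, "z": 0.0, "ax": -0.405, "ay": 0.886, "az": -2.145}, {"hand": 100, "x": 0.411, "y": -0.506, "z": 0.0, "ax": -0.405, "ay": 0.886, "az": -2.145}, {"hand": 100, "x": 0.411, "y": -0.506, "z": 0.0, "ax": -0.405, "ay": 0.886, "az": -2.145}, {"hand": 100, "x": 0.411, "y": -0.506, "z": 0.0, "ax": -0.405, "ay": 0.886, "az": -2.145}, {"hand": 100, "x": 0.411, "y": -0.506, "z": 0.0, "ax": -0.405, "ay": 0.886, "az": -2.145}, {"hand": 100, "x": 0.411, "y": -0.506, "z": 0.0, "ax": -0.405, "ay": 0.886, "az": -2.145}, {"hand": 100, "x": 0.411, "y": -0.506, "z": 0.0, "ax": -0.405, "ay": 0.886, "az": -2.145}, {"hand": 100, "x": 0.411, "y": -0.506, "z": 0.0, "ax": -0.405, "ay": 0.886, "az": -2.145}]'

```text
t: 1.1
tool_pos: [0.3663, -0.0991, 0.4046]
orientation: [1.861, 2.195, 0.818]
force: [0.6, -0.6, 0.8]
opening: 0.0928
gripper_force: 0.0
```

```bash
python3 d.py 0 .1 .1
```

```text
t 1.1 q [-0.67 -0.7   2.22  0.55  1.45 -0.86] pos [ 0.3663 -0.0991  0.4046] F [ 0.6 -0.6  0.8] op 0.0928 0.0
target [0.4197 0.0418 0.4008] shift [0.1211 0.0559 0.0702] turn [-0.1467  0.3215 -0.773 ]
```

Call:
carry_out --targets '[{"x": 0.121, "y": 0.056, "z": 0.07, "ax": -0.147, "ay": 0.322, "az": -0.773}, {"x": 0.121, "y": 0.056, "z": 0.07, "ax": -0.147, "ay": 0.322, "az": -0.773}, {"x": 0.121, "y": 0.056, "z": 0.07, "ax": -0.147, "ay": 0.322, "az": -0.773}, {"x": 0.121, "y": 0.056, "z": 0.07, "ax": -0.147, "ay": 0.322, "az": -0.773}, {"x": 0.121, "y": 0.056, "z": 0.07, "ax": -0.147, "ay": 0.322, "az": -0.773}, {"x": 0.121, "y": 0.056, "z": 0.07, "ax": -0.147, "ay": 0.322, "az": -0.773}]'

```text
schema error: expected keys hand, x, y, z, ax, ay, az
```

```bash
python3 d.py 0 .1 .0
```

```text
t 1.1 q [-0.67 -0.7   2.22  0.55  1.45 -0.86] pos [ 0.3663 -0.0991  0.4046] F [ 0.6 -0.6  0.8] op 0.0928 0.0
target [0.4197 0.0418 0.3008] shift [0.0982 0.0067 0.1542] turn [-0.1467  0.3215 -0.773 ]
```

Call:
carry_out --targets '[{"hand": 100, "x": 0.121, "y": 0.056, "z": 0.07, "ax": -0.147, "ay": 0.322, "az": -0.773}, {"hand": 100, "x": 0.121, "y": 0.056, "z": 0.07, "ax": -0.147, "ay": 0.322, "az": -0.773}, {"hand": 100, "x": 0.121, "y": 0.056, "z": 0.07, "ax": -0.147, "ay": 0.322, "az": -0.773}, {"hand": 100, "x": 0.121, "y": 0.056, "z": 0.07, "ax": -0.147, "ay": 0.322, "az": -0.773}, {"hand": 100, "x": 0.121, "y": 0.056, "z": 0.07, "ax": -0.147, "ay": 0.322, "az": -0.773}, {"hand": 100, "x": 0.121, "y": 0.056, "z": 0.07, "ax": -0.147, "ay": 0.322, "az": -0.773}]'

```text
t: 1.85
tool_pos: [0.4202, 0.0395, 0.4004]
orientation: [0.728, 2.634, 1.091]
force: [0.1, -0.6, -0.3]
opening: 0.0928
gripper_force: 0.0
```

```bash
python3 d.py 0 .1 .0
```

```text
t 1.85 q [-0.36 -0.55  2.18  0.78  1.4  -1.49] pos [0.4202 0.0395 0.4004] F [ 0.1 -0.6 -0.3] op 0.0928 0.0
target [0.4197 0.0418 0.3008] shift [ 0.0012 -0.0691  0.0718] turn [-0.0012  0.0003 -0.0069]
```

Call:
carry_out --targets '[{"hand": 100, "x": 0.001, "y": -0.069, "z": 0.072, "ax": 0, "ay": 0, "az": -0.004}, {"hand": 100, "x": 0.001, "y": -0.069, "z": 0.072, "ax": 0, "ay": 0, "az": -0.004}, {"hand": 100, "x": 0.001, "y": -0.069, "z": 0.072, "ax": 0, "ay": 0, "az": -0.004}, {"hand": 100, "x": 0.001, "y": -0.069, "z": 0.072, "ax": 0, "ay": 0, "az": -0.004}]'

```text
t: 2.35
tool_pos: [0.4208, 0.0418, 0.3031]
orientation: [0.721, 2.632, 1.09]
force: [0.1, 0.5, 0.5]
opening: 0.0927
gripper_force: 0.0
```

```bash
python3 - <<'E'
from h import *
for n in ('scene','top'):
    im,d,P=cloud(n); np.savez(n+'1.npz',im=im,d=d,P=P)
    cv2.imwrite(f'pics/{n}1.png',im)
E
python3 d.py 0 0 0
```

```text
t 2.45 q [-0.35 -0.45  2.3   0.82  1.24 -1.65] pos [0.4211 0.0416 0.3038] F [0.1 0.1 0.4] op 0.0933 0.0
target [0.4556 0.1028 0.2301] shift [ 0.0017 -0.0025  0.1017] turn [0.0002 0.004  0.0008]
```

View pics/scene1.png

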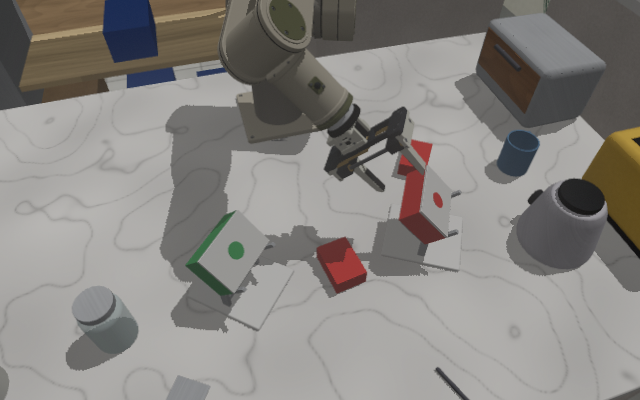

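The gripper at (370,150) is aligned, with its fingers either side of the box's upper edge and clear of the blocks. Advancing.

Call:
carry_out --targets '[{"hand": 100, "x": 0.0015, "y": -0.0025, "z": 0.02, "ax": 0, "ay": 0.004, "az": 0}, {"hand": 100, "x": 0.0015, "y": -0.0025, "z": 0.04, "ax": 0, "ay": 0.004, "az": 0}, {"hand": 100, "x": 0.0015, "y": -0.0025, "z": 0.06, "ax": 0, "ay": 0.004, "az": 0}, {"hand": 100, "x": 0.0015, "y": -0.0025, "z": 0.08, "ax": 0, "ay": 0.004, "az": 0}, {"hand": 100, "x": 0.0015, "y": -0.0025, "z": 0.095, "ax": 0, "ay": 0.004, "az": 0}, {"hand": 100, "x": 0.0015, "y": -0.0025, "z": 0.101, "ax": 0, "ay": 0.004, "az": 0}, {"hand": 100, "x": 0.0015, "y": -0.0025, "z": 0.101, "ax": 0, "ay": 0.004, "az": 0}]'

```text
t: 3.32
tool_pos: [0.4548, 0.1027, 0.229]
orientation: [0.718, 2.636, 1.092]
force: [0.1, -0.6, 0.1]
opening: 0.0931
gripper_force: 0.0
```

```bash
python3 d.py 0 0 0
```

```text
t 3.325 q [-0.17 -0.21  2.27  0.92  0.99 -1.7 ] pos [0.4548 0.1027 0.229 ] F [ 0.1 -0.6  0.1] op 0.0931 0.0
target [0.4556 0.1028 0.2301] shift [-0.0007  0.0011 -0.0004] turn [-0.0002 -0.0025 -0.0002]
```

Call:
carry_out --targets '[{"hand": 40, "x": -0.0005, "y": 0.001, "z": 0, "ax": 0, "ay": 0, "az": 0}, {"hand": 40, "x": -0.0005, "y": 0.001, "z": 0, "ax": 0, "ay": 0, "az": 0}, {"hand": 40, "x": -0.0005, "y": 0.001, "z": 0, "ax": 0, "ay": 0, "az": 0}, {"hand": 40, "x": -0.0005, "y": 0.001, "z": 0, "ax": 0, "ay": 0, "az": 0}, {"hand": 40, "x": -0.0005, "y": 0.001, "z": 0, "ax": 0, "ay": 0, "az": 0}, {"hand": 40, "x": -0.0005, "y": 0.001, "z": 0, "ax": 0, "ay": 0, "az": 0}]' --newtons 15

```text
t: 4.08
tool_pos: [0.4556, 0.1034, 0.2298]
orientation: [0.717, 2.635, 1.094]
force: [2.1, 4.7, 4.1]
opening: 0.0559
gripper_force: 15.0
```

Call:
carry_out --targets '[{"hand": 30, "x": 0, "y": 0.001, "z": 0, "ax": 0, "ay": 0, "az": 0}, {"hand": 30, "x": 0, "y": 0.001, "z": 0, "ax": 0, "ay": 0, "az": 0}, {"hand": 30, "x": 0, "y": 0.001, "z": 0, "ax": 0, "ay": 0, "az": 0}, {"hand": 30, "x": 0, "y": 0.008, "z": -0.006, "ax": 0, "ay": 0, "az": 0}, {"hand": 30, "x": 0, "y": 0.018, "z": -0.016, "ax": 0, "ay": 0, "az": 0}, {"hand": 30, "x": 0, "y": 0.032, "z": -0.03, "ax": 0, "ay": 0, "az": 0}]' --newtons 58

```text
t: 4.82
tool_pos: [0.4554, 0.1041, 0.2728]
orientation: [0.72, 2.639, 1.092]
force: [0.6, 0.6, -3.1]
opening: 0.0557
gripper_force: 58.0
```

```bash
python3 d.py 0 0 .13
```

```text
t 4.825 q [-0.16 -0.29  2.24  0.86  1.05 -1.6 ] pos [0.4554 0.1041 0.2728] F [ 0.6  0.6 -3.1] op 0.0557 57.99302279949188
target [0.4556 0.1028 0.3601] shift [-0.0005  0.0608 -0.0627] turn [-0.0021 -0.0041 -0.0023]
```

Call:
carry_out --targets '[{"hand": 30, "x": 0, "y": 0.02, "z": -0.02, "ax": 0, "ay": 0, "az": 0}, {"hand": 30, "x": 0, "y": 0.04, "z": -0.04, "ax": 0, "ay": 0, "az": 0}, {"hand": 30, "x": 0, "y": 0.061, "z": -0.062, "ax": 0, "ay": 0, "az": 0}, {"hand": 30, "x": 0, "y": 0.061, "z": -0.062, "ax": 0, "ay": 0, "az": 0.15}, {"hand": 30, "x": 0, "y": 0.061, "z": -0.062, "ax": 0, "ay": 0, "az": 0.3}, {"hand": 30, "x": 0, "y": 0.061, "z": -0.062, "ax": 0, "ay": 0, "az": 0.45}, {"hand": 30, "x": 0, "y": 0.061, "z": -0.062, "ax": 0, "ay": 0, "az": 0.6}, {"hand": 30, "x": 0, "y": 0.061, "z": -0.062, "ax": 0, "ay": 0, "az": 0.75}]'

```text
t: 5.82
tool_pos: [0.4555, 0.1034, 0.36]
orientation: [-1.695, -2.26, -1.16]
force: [0.8, 0.2, -3.4]
opening: 0.0555
gripper_force: 58.0
```

```bash
python3 d.py 1 0 .13
```

```text
t 5.825 q [-0.17 -0.42  2.17  0.79  1.19 -0.68] pos [0.4555 0.1034 0.36  ] F [ 0.8  0.2 -3.4] op 0.0555 57.987470626831055
target [0.4556 0.1028 0.3601] shift [-0.0005  0.0001 -0.0004] turn [-0.0027  0.0034  2.3854]
```

Call:
carry_out --targets '[{"hand": 30, "x": 0, "y": 0, "z": 0, "ax": 0, "ay": 0, "az": 0.15}, {"hand": 30, "x": 0, "y": 0, "z": 0, "ax": 0, "ay": 0, "az": 0.3}, {"hand": 30, "x": 0, "y": 0, "z": 0, "ax": 0, "ay": 0, "az": 0.45}, {"hand": 30, "x": 0, "y": 0, "z": 0, "ax": 0, "ay": 0, "az": 0.6}, {"hand": 30, "x": 0, "y": 0, "z": 0, "ax": 0, "ay": 0, "az": 0.75}, {"hand": 30, "x": 0, "y": 0, "z": 0, "ax": 0, "ay": 0, "az": 0.9}, {"hand": 30, "x": 0, "y": 0, "z": 0, "ax": 0, "ay": 0, "az": 1.05}, {"hand": 30, "x": 0, "y": 0, "z": 0, "ax": 0, "ay": 0, "az": 1.2}]'

```text
t: 6.82
tool_pos: [0.4554, 0.1034, 0.3599]
orientation: [-2.382, -0.808, -0.785]
force: [0.5, -0.1, -3.5]
opening: 0.0556
gripper_force: 58.0
```

Call:
carry_out --targets '[{"hand": 30, "x": 0, "y": 0, "z": 0, "ax": 0, "ay": 0, "az": 0.15}, {"hand": 30, "x": 0, "y": 0, "z": 0, "ax": 0, "ay": 0, "az": 0.3}, {"hand": 30, "x": 0, "y": 0, "z": 0, "ax": 0, "ay": 0, "az": 0.45}, {"hand": 30, "x": 0, "y": 0, "z": 0, "ax": 0, "ay": 0, "az": 0.6}, {"hand": 30, "x": 0, "y": 0, "z": 0, "ax": 0, "ay": 0, "az": 0.75}, {"hand": 30, "x": 0, "y": 0, "z": 0, "ax": 0, "ay": 0, "az": 0.9}, {"hand": 30, "x": 0, "y": 0, "z": 0, "ax": 0, "ay": 0, "az": 1.05}, {"hand": 30, "x": 0, "y": 0, "z": 0, "ax": 0, "ay": 0, "az": 1.15}]'

```text
t: 7.82
tool_pos: [0.4554, 0.1034, 0.3599]
orientation: [-2.302, 0.582, -0.272]
force: [-0.3, 0.2, -3.3]
opening: 0.056
gripper_force: 58.0
```

```bash
python3 d.py 1 0 .13;  python3 - <<'E'
from meas import *
s=read_state(); print('grasp pt',(s['tool_pos']+R.from_rotvec(s['orientation']).apply([0,0,.167])).round(4))
for n in ('scene','top'):
    im,d,P=cloud(n); np.savez(n+'2.npz',im=im,d=d,P=P)
    hsv=cv2.cvtColor(im,cv2.COLOR_BGR2HSV)
    red=((hsv[...,0]<10)|(hsv[...,0]>170))&(hsv[...,1]>130)&(hsv[...,2]>40)&(P[...,2]>.1)&(d>0)
    for m,st,ct in comp(red):
        c0,nn,sd=plane(P[m]); print(n,st,ct.round(),c0.round(4),nn.round(3),sd.round(4))
    cv2.imwrite(f'pics/{n}2.png',cv2.resize(im[60:290,290:520] if n=='scene' else im[60:290,130:360],None,fx=2.5,fy=2.5))
E
```

```text
t 7.825 q [-0.17 -0.42  2.17  0.79  1.19  1.67] pos [0.4554 0.1034 0.3599] F [-0.3  0.2 -3.3] op 0.056 57.9908287525177
target [0.4556 0.1028 0.3601] shift [ 0.0004  0.0003 -0.0004] turn [0.0017 0.003  0.0363]
grasp pt [0.5148 0.2052 0.2417]
scene [417 125   6  11  44] [420. 130.] [0.4578 0.1883 0.2689] [-0.641 -0.727  0.247] 0.0011
scene [ 413  126   51   66 1660] [439. 161.] [0.5451 0.1995 0.2632] [0.236 0.474 0.849] 0.0054
top [198 100  50  36 634] [225. 116.] [0.5561 0.1709 0.2742] [ 0.841 -0.518  0.159] 0.0043
top [ 163  149   56   43 1089] [191. 170.] [0.4691 0.223  0.2691] [ 0.863 -0.281  0.42 ] 0.0074
```

View pics/scene2.png

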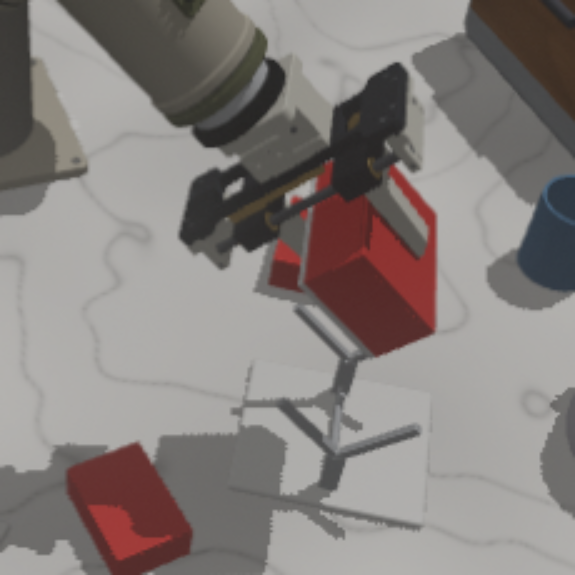

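The crop shows the box turned over and held closed, with the lid's white edge flush on the underside. The cradle's V frames stand empty below at about (335,450). Lowering.

Call:
carry_out --targets '[{"hand": 30, "x": 0, "y": 0, "z": 0, "ax": 0.002, "ay": 0.003, "az": 0.036}, {"hand": 30, "x": 0, "y": 0.015, "z": 0.015, "ax": 0.002, "ay": 0.003, "az": 0.036}, {"hand": 30, "x": 0, "y": 0.03, "z": 0.03, "ax": 0.002, "ay": 0.003, "az": 0.036}, {"hand": 30, "x": 0, "y": 0.045, "z": 0.045, "ax": 0.002, "ay": 0.003, "az": 0.036}, {"hand": 30, "x": 0, "y": 0.06, "z": 0.06, "ax": 0.002, "ay": 0.003, "az": 0.036}, {"hand": 30, "x": 0, "y": 0.075, "z": 0.075, "ax": 0.002, "ay": 0.003, "az": 0.036}, {"hand": 30, "x": 0, "y": 0.08, "z": 0.08, "ax": 0.002, "ay": 0.003, "az": 0.036}, {"hand": 30, "x": 0, "y": 0.08, "z": 0.08, "ax": 0.002, "ay": 0.003, "az": 0.036}]'

```text
t: 8.93
tool_pos: [0.4579, 0.102, 0.2455]
orientation: [-2.288, 0.619, -0.259]
force: [0.9, 0.5, -1.7]
opening: 0.0559
gripper_force: 58.0
```

```bash
python3 d.py 1 0 0
```

```text
t 8.925 q [-0.17 -0.23  2.25  0.9   1.01  1.47] pos [0.4579 0.102  0.2455] F [ 0.9  0.5 -1.7] op 0.0559 57.9933500289917
target [0.4556 0.1028 0.2301] shift [-0.0024  0.0113  0.0105] turn [-0.0006  0.0013  0.0034]
```

Call:
carry_out --targets '[{"hand": 30, "x": -0.0024, "y": 0.004, "z": 0.003, "ax": 0, "ay": 0.001, "az": 0.003}, {"hand": 30, "x": -0.0024, "y": 0.008, "z": 0.007, "ax": 0, "ay": 0.001, "az": 0.003}, {"hand": 30, "x": -0.0024, "y": 0.0095, "z": 0.0085, "ax": 0, "ay": 0.001, "az": 0.003}, {"hand": 30, "x": -0.0024, "y": 0.0095, "z": 0.0085, "ax": 0, "ay": 0.001, "az": 0.003}]'

```text
t: 9.43
tool_pos: [0.456, 0.1026, 0.2338]
orientation: [-2.287, 0.622, -0.26]
force: [1.1, -0.9, -2.3]
opening: 0.0557
gripper_force: 58.0
```

```bash
python3 d.py 1 0 0
```

```text
t 9.425 q [-0.17 -0.21  2.26  0.91  0.99  1.44] pos [0.456  0.1026 0.2338] F [ 1.1 -0.9 -2.3] op 0.0557 57.99358427524567
target [0.4556 0.1028 0.2301] shift [-0.0004  0.0027  0.0025] turn [-0.0014 -0.0009  0.0015]
```

Call:
carry_out --targets '[{"hand": 30, "x": 0, "y": 0.001, "z": 0.001, "ax": 0, "ay": 0, "az": 0}, {"hand": 30, "x": 0, "y": 0.002, "z": 0.002, "ax": 0, "ay": 0, "az": 0}, {"hand": 30, "x": 0, "y": 0.002, "z": 0.002, "ax": 0, "ay": 0, "az": 0}]'

```text
t: 9.8
tool_pos: [0.456, 0.1026, 0.2309]
orientation: [-2.287, 0.622, -0.26]
force: [-0.5, 1.0, -2.8]
opening: 0.0558
gripper_force: 58.0
```

```bash
python3 d.py 1 0 0
```

```text
t 9.8 q [-0.17 -0.21  2.27  0.92  0.98  1.44] pos [0.456  0.1026 0.2309] F [-0.5  1.  -2.8] op 0.0558 57.99359142780304
target [0.4556 0.1028 0.2301] shift [-0.0005  0.0006  0.0005] turn [-0.0013 -0.0009  0.0014]
```

No contact yet, so I'll step down in 0.7 mm increments.

Call:
carry_out --targets '[{"hand": 30, "x": 0, "y": 0.0007, "z": 0.0007, "ax": 0, "ay": 0, "az": 0}, {"hand": 30, "x": 0, "y": 0.0007, "z": 0.0007, "ax": 0, "ay": 0, "az": 0}]'

```text
t: 10.05
tool_pos: [0.4561, 0.1026, 0.2302]
orientation: [-2.287, 0.622, -0.261]
force: [0.5, 1.2, -3.2]
opening: 0.0556
gripper_force: 58.0
```

Call:
carry_out --targets '[{"hand": 30, "x": 0, "y": 0.0007, "z": 0.0007, "ax": 0, "ay": 0, "az": 0}, {"hand": 30, "x": 0, "y": 0.0007, "z": 0.0007, "ax": 0, "ay": 0, "az": 0}]'

```text
t: 10.3
tool_pos: [0.4564, 0.1027, 0.2296]
orientation: [-2.286, 0.622, -0.261]
force: [1.3, 3.8, 2.6]
opening: 0.0558
gripper_force: 58.0
```

Both bars are in contact. I'll ease the grip, then open.

Call:
carry_out --targets '[{"hand": 30, "x": 0, "y": 0, "z": 0, "ax": 0, "ay": 0, "az": 0}, {"hand": 30, "x": 0, "y": 0, "z": 0, "ax": 0, "ay": 0, "az": 0}, {"hand": 30, "x": 0, "y": 0, "z": 0, "ax": 0, "ay": 0, "az": 0}]' --newtons 5

```text
t: 10.68
tool_pos: [0.4564, 0.1027, 0.2297]
orientation: [-2.286, 0.621, -0.262]
force: [0.5, 5.3, 3.9]
opening: 0.0558
gripper_force: 5.0
```

Call:
carry_out --targets '[{"hand": 64, "x": 0, "y": 0, "z": 0, "ax": 0, "ay": 0, "az": 0}, {"hand": 68, "x": 0, "y": 0, "z": 0, "ax": 0, "ay": 0, "az": 0}, {"hand": 74, "x": 0, "y": 0, "z": 0, "ax": 0, "ay": 0, "az": 0}, {"hand": 82, "x": 0, "y": 0, "z": 0, "ax": 0, "ay": 0, "az": 0}, {"hand": 100, "x": 0, "y": 0, "z": 0, "ax": 0, "ay": 0, "az": 0}, {"hand": 100, "x": 0, "y": 0, "z": 0, "ax": 0, "ay": 0, "az": 0}, {"hand": 100, "x": 0, "y": 0, "z": 0, "ax": 0, "ay": 0, "az": 0}, {"hand": 100, "x": 0, "y": 0, "z": 0, "ax": 0, "ay": 0, "az": 0}]'

```text
t: 11.68
tool_pos: [0.456, 0.1026, 0.229]
orientation: [-2.287, 0.622, -0.261]
force: [0.2, 0.3, 0.4]
opening: 0.0931
gripper_force: 0.0
```

```bash
python3 d.py 1 .11 0;  python3 - <<'E'
from h import *
im,d,P=cloud('scene')
cv2.imwrite('pics/scene3.png',cv2.resize(im[90:290,320:520],None,fx=3,fy=3))
E
```

```text
t 11.675 q [-0.17 -0.2   2.27  0.92  0.98  1.43] pos [0.456  0.1026 0.229 ] F [0.2 0.3 0.4] op 0.0931 0.0
target [0.4161 0.0357 0.3079] shift [-0.0004 -0.0008 -0.1108] turn [-0.0014 -0.001   0.0015]
```

View pics/scene3.png

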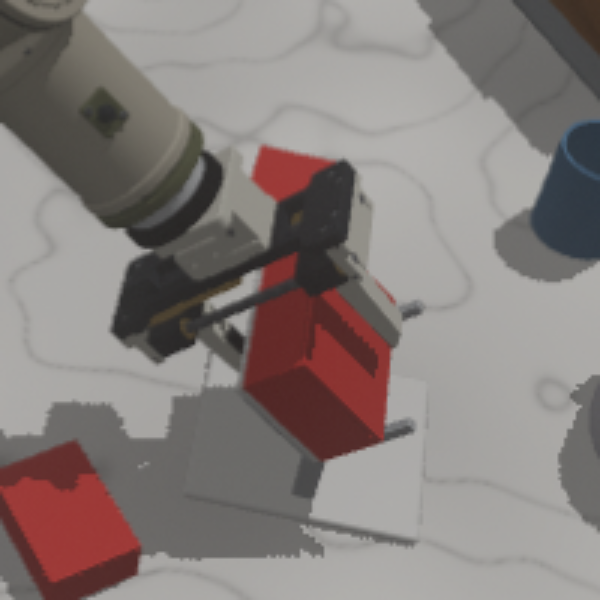

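The box rests in the V at crop (320,370), lid underneath and closed, and the fingers are free. Retreating straight back along the tool axis.

Call:
carry_out --targets '[{"hand": 100, "x": 0, "y": 0, "z": -0.01, "ax": 0, "ay": 0, "az": 0}, {"hand": 100, "x": 0, "y": 0, "z": -0.03, "ax": 0, "ay": 0, "az": 0}, {"hand": 100, "x": 0, "y": 0, "z": -0.05, "ax": 0, "ay": 0, "az": 0}, {"hand": 100, "x": 0, "y": 0, "z": -0.075, "ax": 0, "ay": 0, "az": 0}, {"hand": 100, "x": 0, "y": 0, "z": -0.1, "ax": 0, "ay": 0, "az": 0}, {"hand": 100, "x": 0, "y": -0.04, "z": -0.15, "ax": 0, "ay": 0, "az": 0}, {"hand": 100, "x": 0, "y": -0.06, "z": -0.17, "ax": 0, "ay": 0, "az": 0}, {"hand": 100, "x": 0, "y": -0.06, "z": -0.17, "ax": 0, "ay": 0, "az": 0}]'

```text
t: 12.72
tool_pos: [0.4166, 0.0349, 0.3951]
orientation: [-2.288, 0.62, -0.269]
force: [0.3, 0.2, 0.3]
opening: 0.0931
gripper_force: 0.0
```

Run:
```python
from meas import *
im,d,P=cloud('scene'); hsv=cv2.cvtColor(im,cv2.COLOR_BGR2HSV)
red=((hsv[...,0]<10)|(hsv[...,0]>170))&(hsv[...,1]>130)&(hsv[...,2]>40)&(P[...,2]>.06)&(d>0)
z=np.array([.359,.609,.707]); c=np.array([.5155,.2045,.112]); h=(P-c)@z
m=red&(abs(h-.028)<.006)
c0,n,sd=plane(P[m]); print('bottom face',c0.round(4),n.round(3),sd.round(4),'centre est',(c0-.028*n).round(4), m.sum(), read_state()['q'].round(2), read_state()['force'].round(1))
cv2.imwrite('pics/scene4.png',cv2.resize(im[100:300,180:480],None,fx=2.6,fy=2.6))
```

```text
bottom face [0.5292 0.2174 0.1333] [0.358 0.608 0.709] 0.0007 centre est [0.5192 0.2004 0.1134] 1399 [-0.37 -0.55  2.2   0.79  1.4   1.62] [-0.6  0.2 -0.4]
```

View pics/scene4.png

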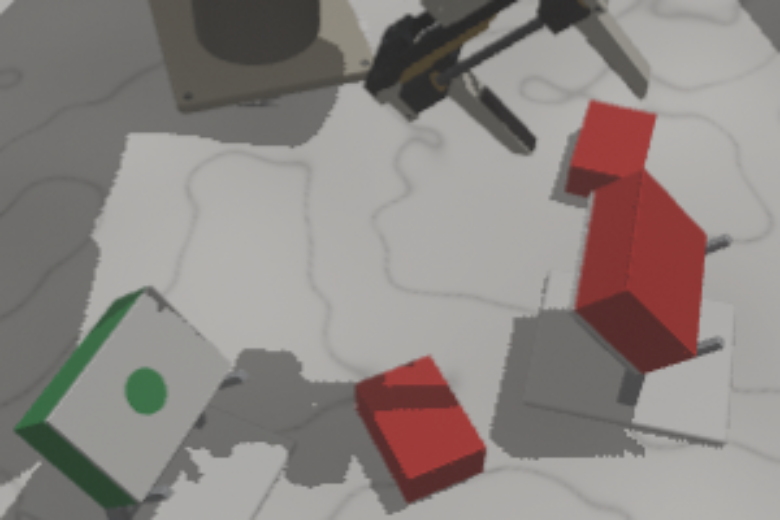

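The red box leans in the V at crop (640,275), bottom face up at 45° and lid shut underneath. The green box and both blocks are untouched, and the gripper is well clear.

```bash
python3 -c "
from plant import robot
print(robot.close_job())"
```

```text
the job is handed in; nothing more can be done
None
```

I turned the red box over and set it back in its cradle, lid side underneath and still closed. I let go and handed the job in after about 13 s; the green box was not touched.

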